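# Sort stripped and complete hubs by heft

## Task

Draw the tray out from under the shelf until the parts on it stand clear, then lift each hub and the canister to feel whether there is an axle unit inside, and clear the tray: complete hubs into the wooden crate, the canister onto the shelf board if it is filled, and empty hub shells and an empty canister into the steel scrap bin. Set every part down standing upright, without dropping it or knocking any over, and leave the bottle, cassette, dish and carton where they are.

Things in the scene. Friction and masses are not known exactly. Their poses are not given: they have to be found in the camera images.
- hub_a: bicycle rear hub on end, 113 mm tall, origin at the centre of the underside, z up. Foot 48 mm diameter to 14 mm up, 66 mm flanges at 14-20 and 66-72 mm, 54 mm barrel between; splined freewheel body 36 mm diameter, 72-108 mm up (grip it from above); black 28 mm cap. Dust-capped, all three look alike: complete (axle unit inside, 0.47-0.65 kg) or empty shell (0.18-0.27 kg); only the heft tells
- hub_b: another hub, in shape just like hub_a; it too may be complete (0.47-0.65 kg) or an empty shell (0.18-0.27 kg)
- hub_c: another hub, in shape just like hub_a; it too may be complete (0.47-0.65 kg) or an empty shell (0.18-0.27 kg)
- tin: plain steel canister with a screw lid, standing, 100 mm tall, body 54 mm, its top 34 mm 56 mm in diameter (grip there from above). Origin: centre of the underside, z up. Closed: either filled (a spare axle unit inside, 0.46-0.63 kg) or empty (0.16-0.25 kg); only the heft tells
- tray: loose sheet-metal tray, 190 (x) by 370 (y) by 28 mm high, walls and floor 4 mm, 0.7 kg. Origin: centre of the underside; x points away from the robot, in under the shelf. The hubs and canister stand in a row along its y, near x = +30 mm, about 92 mm apart. It slides freely on the bench (friction 5 to 20 N as loaded)
- tray_lip (a point): middle of the top edge of the tray's front wall (nearest the robot), which sticks out about 65 to 100 mm in front of the shelf; behind it, over 65 mm of free tray floor before the parts
- rack: low fixed bench shelf: a plywood board 160 (x) by 450 (y) by 15 mm, underside 150 mm and top 165 mm above the bench, on four 20 mm legs (centres at x +-68, y +-213 mm), open front and back. Origin: on the bench under the board's middle; x points away from the robot (front edge at x = -80 mm)
- crate: low open wooden crate, fixed, for complete hubs: 220 (x) by 140 (y) by 50 mm high, walls and floor 8 mm. Origin: centre of the underside; room for two parts side by side along x. It and the scrap bin may swap sides
- scrap_bin: open sheet-steel scrap bin, fixed: 220 (x) by 140 (y) by 75 mm high, walls and floor 4 mm, dark rim and ribs. Origin: centre of the underside; room for two parts side by side along x
- carton: closed cardboard carton standing on the shelf board, 90 (x) by 120 (y) by 65 mm high; leave it alone. Origin: centre of the underside. On one side of it at least the board is free
- degreaser: white plastic bottle, 60 mm diameter, 170 mm tall, standing on the bench; leave it alone. Origin: centre of the underside
- cassette: stack of dark sprockets (bicycle cassette), 116 mm diameter, 38 mm high, lying on the bench; leave it alone. Origin: centre of the underside
- dish: round stainless parts dish, 106 mm diameter, 32 mm high, on the bench; leave it alone. Origin: centre of the underside

How it is judged:
By the outcome, as a careful person would: the job done as asked, in the order asked, and still so for the second after the job is handed in, with the robot touching nothing.
It also fails if it takes over 72 s, if anything falls off the work surface, if the arm or the gripper's body presses on something with over 40 N, if the wrist force passes 120 N, or if a joint passes its speed limit or range.

## Robot

A 6-joint arm with a two-finger parallel gripper is mounted at the origin on the work surface. World frame = base frame: x ahead of the robot, y to its left, z up, the work surface at z = 0. Lengths are in m, angles in rad, forces in N, time in s.
With the tool pointing down it reaches from about 0.375 to 0.925 m from the base axis. Payload 5.7 kg.
Tool frame: the origin (TCP) lies on the centre line of the jaws, within the pads' length; the fingertips stand tcp_to_tips ahead of it and the grasp point (between the pads) lies 6 mm ahead of it (tcp_to_tips is the distance from the TCP to the fingertips, in m); z points along the fingers, y is the direction in which the jaws open and shut (so a half turn about z gives the same grasp; the last joint's range is limited). The gripper opens to 85 mm and grips with 20 to 120 N. Pads are 22 mm wide; open, the fingers measure 114 mm over their backs; the gripper's body (76 mm by 85 mm) begins 54 mm behind the grasp point. The pads swing forward as they close: fully open they stand 13 mm farther back than shut.
Start: joints at [-1.447, 0.359, 1.51, -0, 1.272, -0.115], TCP at [0.142, -0.583, 0.256] pointing down, gripper open.
Joint ranges: [-2.97, 2.97], [-1.01, 2.36], [0.21, 2.38], [-0.96, 4.11], [0.2, 2.71], [-2.98, 2.98]. Speed limits (rad/s): [2.39, 2.39, 3.14, 3.14, 3.14, 3.14].

## Interface

Orientations are given as a unit quaternion [x, y, z, w].
In Python, from workcell import observe, get_image, job_done, tcp_to_tips gives the robot as it stands. The module is installed in compiled form; this text tells all that it offers.
- The arm moves only by the shell command python3 -m handwheel 'ROWS'. ROWS is JSON, a list of rows, each an object of numbers: "tx", "ty", "tz": the shift along the world's x, y, z in units of 50 mm (1.0 is 50 mm); "rx", "ry", "rz": the turn, a rotation vector about the world's x, y, z in units of 5 degrees (1.0 is 5 degrees); "gripper": the closure in counts, from 0 (fully open) to 255 (shut). In form: [{"tx": .., "ty": .., "tz": .., "rx": .., "ry": .., "rz": .., "gripper": ..}, ...]. A call has 1 to 5 rows; each row shifts and turns the commanded pose from where the row before left it; what a row does not reach is not made up. A row lasts 1/10 s, in which the tool goes at most 50 mm and 8.59 degrees, less where a joint would pass 70% of its speed; a pose out of reach is approached as far as the arm can. A call is refused whole if a number of a shift passes 1 or a number of a turn 1, either way. A call with a gripper value outside its range is refused whole. The fingers move at their own pace and stop on an object; the grip force is fixed at half the most. Time passes only in rows, so rows that do not move let the fingers close. It gives the time, the measured TCP pose, the force and the opening at its end, in the units of the state.
- observe(): the state, without advancing time (a new reading comes with each control period).
- get_image(name): name is "scene" or "top"; returns a dict with "frame" (384x512x3 uint8, red, green, blue), "range_z" (384x512 float32, m along the optical axis (not along the pixel's ray), 0 where there is no reading), "intrinsics" (3x3 intrinsics, pixels), "position" and "attitude" of the camera in the world. Camera axes: x right, y up, looking along -z (the intrinsics and any distortion apply to the point x, -y, -z); pixel columns grow to the right and rows downward; lengths in m; the calibration is good to about 2 mm. A picture is of the moment at which its call begins.
- job_done(): hands the job in, once; it reports no verdict.
The state is a dict: "t": time; "joint_pos": joint angles; "joint_vel": joint speeds; "joint_efforts": joint torques, N m; "tool_pos": TCP position; "ee_rot": TCP orientation; "ft_force": force on the tool from outside, world axes, zero at the start; "ft_torque": the same for the moment, N m; "finger_gap": finger opening in m.
Only numpy, scipy, OpenCV 4.12 (cv2) and the standard library are available. Lean on these libraries where they do the work, as an engineer would, in place of code of your own. Each camera call takes 0.05 s, during which the arm holds its last target.

## Working session

There is one attempt and no reset: what is moved stays moved. The work goes in short steps, Python scripts to look and compute and a shell command to move; the robot and the scene stay as the last step left them, time stands still between calls to the robot, and variables do not carry over. Pictures are saved under pics/ and viewed, and the job is handed in when it is done.

```bash
ls; mkdir -p pics; python3 - <<'E'
from workcell import observe,get_image,tcp_to_tips
import cv2,numpy as np
print(tcp_to_tips, observe())
for n in("scene","top"):
    d=get_image(n); cv2.imwrite(f"pics/{n}0.png",cv2.cvtColor(d["frame"],cv2.COLOR_RGB2BGR))
    np.savez(f"{n}0.npz",**d); print(n,d["position"],d["attitude"],d["intrinsics"], [k for k in d])
E
```

```text
pics
0.025 {'t': 0.0, 'joint_pos': array([-1.44707890e+00,  3.59506010e-01,  1.51147978e+00,  1.17167365e-05,
        1.27248952e+00, -1.15114532e-01]), 'joint_vel': array([-0.00114841, -0.00056631,  0.00259307,  0.00132215, -0.00042634,
        0.00064616]), 'joint_efforts': array([ 1.16004689e-03, -5.27614760e+01, -2.78619772e+01, -4.87695033e-04,
        1.29109030e-02,  1.87746463e-05]), 'tool_pos': array([ 0.14184708, -0.58231614,  0.25543493]), 'ee_rot': array([ 9.92878147e-01,  1.19130596e-01,  1.54890336e-06, -9.41343326e-04]), 'ft_force': array([ 0.36542018, -0.11873866, -0.85396174]), 'ft_torque': array([ 0.02904324, -0.00094998, -0.00941664]), 'finger_gap': 0.08534903137571584}
scene [ 0.27581625 -0.13865997  0.99515013] [ 0.1458497  -0.09159535 -0.54602019  0.81987811] [[387.62075351   0.         253.04898046]
 [  0.         387.62075351 192.28320659]
 [  0.           0.           1.        ]] ['frame', 'range_z', 'intrinsics', 'position', 'attitude']
top [ 3.53711435e-01 -1.59557658e-04  1.30319075e+00] [-0.06135625  0.06954065  0.70654656 -0.70156358] [[442.47638225   0.         258.67906154]
 [  0.         442.47638225 184.93466685]
 [  0.           0.           1.        ]] ['frame', 'range_z', 'intrinsics', 'position', 'attitude']
```

View pics/scene0.png

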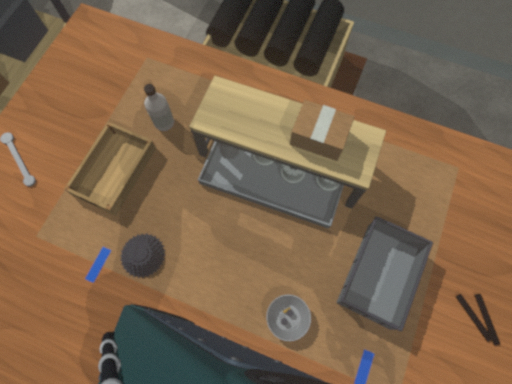

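View pics/top0.png

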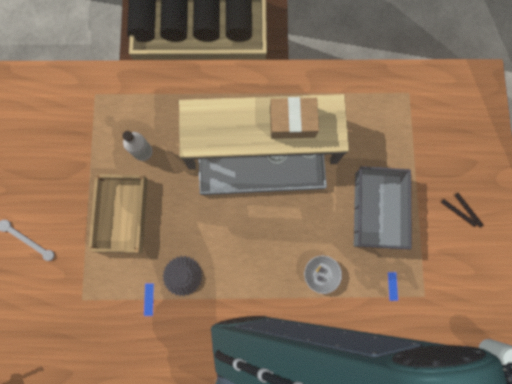

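The scene view shows the tray lip in front of the shelf (about 205,180 to 330,222), with part flanges just visible under the board. The crate is at left (110,167) and the scrap bin at right (387,273). The bottle is at (158,108), the cassette at (143,256) and the dish at (289,318). In the top view the robot arm covers only the bottom edge.

```bash
cat > h.py <<'E'
import numpy as np,cv2
from scipy.spatial.transform import Rotation as R
from workcell import observe,get_image
def pts(d):
    z=d["range_z"].astype(float);K=d["intrinsics"];v,u=np.mgrid[:z.shape[0],:z.shape[1]]
    x=(u-K[0,2])/K[0,0]*z;y=(v-K[1,2])/K[1,1]*z
    P=np.stack([x,-y,-z],-1)@R.from_quat(d["attitude"]).as_matrix().T+d["position"]
    P[z<=0]=np.nan
    return P
def rect(P,m):
    q=P[m][:,:2].astype(np.float32); (c,s,a)=cv2.minAreaRect(q); return np.round(c,4),np.round(s,4),round(a,2),m.sum()
def snap(tag):
    out={}
    for n in("scene","top"):
        d=get_image(n);cv2.imwrite(f"pics/{n}_{tag}.png",cv2.cvtColor(d["frame"],cv2.COLOR_RGB2BGR));np.savez(f"{n}_{tag}.npz",**d);out[n]=d
    return out
E
python3 - <<'E'
from h import *
for n in("scene","top"):
    d=np.load(f"{n}0.npz");P=pts(d);X,Y,Z=P[...,0],P[...,1],P[...,2]
    print(n,"bench z",np.nanmedian(Z[(abs(Z)<.02)]))
    m=(Z>.012)&(Z<.3)&(X>.3)&(X<1.0)&(abs(Y)<.5)
    k,l,s,c=cv2.connectedComponentsWithStats(m.astype(np.uint8))
    for i in range(1,k):
        if s[i,4]>60:
            mm=l==i; print(s[i],rect(P,mm),"zmax",np.round(np.percentile(Z[mm],[5,50,98]),3))
    m=(Z>.155)&(Z<.175)&(X>.5)
    print("board",rect(P,m)); m=(Z>.2)&(Z<.24)&(X>.5); print("carton",rect(P,m))
    # image of height
    im=np.clip(np.nan_to_num(Z)*1000,0,250).astype(np.uint8);cv2.imwrite(f"pics/hz_{n}.png",cv2.resize(cv2.applyColorMap(im,2),None,fx=1.5,fy=1.5,interpolation=0))
E
```

```text
scene bench z 0.0007430377959033452
[  190    76   197   152 14034] (array([ 0.6936, -0.0295]), array([0.2399, 0.4498]), 1.77, np.int64(14034)) zmax [0.028 0.165 0.232]
[144  84  30  46 852] (array([0.6984, 0.3276]), array([0.05  , 0.0601]), 40.12, np.int64(852)) zmax [0.023 0.106 0.171]
[  64  122   92   93 2027] (array([0.5128, 0.3875]), array([0.1428, 0.2222]), 88.19, np.int64(2027)) zmax [0.015 0.042 0.053]
[ 338  216   96  116 2591] (array([ 0.5193, -0.3702]), array([0.1484, 0.2282]), 86.07, np.int64(2591)) zmax [0.017 0.065 0.081]
[122 235  40  37 996] (array([0.3423, 0.2044]), array([0.0842, 0.0985]), 0.32, np.int64(996)) zmax [0.014 0.033 0.04 ]
[267 295  44  44 682] (array([ 0.344 , -0.1956]), array([0.1043, 0.0877]), 89.89, np.int64(682)) zmax [0.013 0.023 0.034]
board (array([0.7296, 0.0474]), array([0.1632, 0.6013]), 1.77, np.int64(9006))
carton (array([ 0.7382, -0.1072]), array([0.0932, 0.1202]), 1.1, np.int64(2229))
top bench z 0.00040751118231230343
[  179    94   169   100 10814] (array([ 0.6953, -0.0277]), array([0.2381, 0.4518]), 2.29, np.int64(10814)) zmax [0.032 0.165 0.232]
[122 130  30  31 607] (array([0.7004, 0.3312]), array([0.0508, 0.0596]), 38.44, np.int64(607)) zmax [0.028 0.111 0.172]
[ 354  166   58   83 1723] (array([ 0.5209, -0.3675]), array([0.1488, 0.2283]), 86.27, np.int64(1723)) zmax [0.016 0.063 0.082]
[  88  174   59   78 1405] (array([0.5137, 0.3904]), array([0.1435, 0.2209]), 88.22, np.int64(1405)) zmax [0.015 0.046 0.054]
[304 255  37  32 450] (array([ 0.345 , -0.1928]), array([0.1026, 0.0868]), 89.48, np.int64(450)) zmax [0.013 0.023 0.034]
[165 257  35  32 814] (array([0.3428, 0.2049]), array([0.0861, 0.0965]), 3.51, np.int64(814)) zmax [0.015 0.033 0.042]
board (array([0.7304, 0.0485]), array([0.1623, 0.6005]), 1.9, np.int64(7824))
carton (array([ 0.7392, -0.1051]), array([0.0916, 0.1204]), 1.47, np.int64(1746))
```

View pics/hz_scene.png

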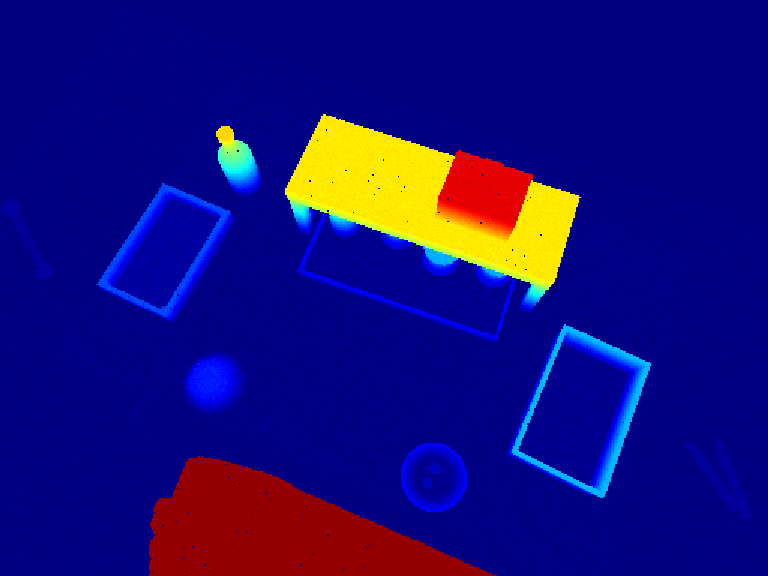

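```bash
python3 - <<'E'
from h import *
for n in("scene","top"):
    d=np.load(f"{n}0.npz");P=pts(d);X,Y,Z=P[...,0],P[...,1],P[...,2]
    b=(Z>.155)&(Z<.18)&(X>.5)&(abs(Y+.03)<.3); print("board",rect(P,b))
    # front edge of board
    q=P[b]
    for y0 in(-.2,-.1,0.,.1,.17):
        s=abs(q[:,1]-y0)<.01; print(" board front/back at",y0,np.round(np.percentile(q[s,0],[1,99]),4))
    w=(Z>.022)&(Z<.034)&(X>.5)&(X<.64)&(Y>-.24)&(Y<.2)
    q=P[w]
    for y0 in(-.15,-.1,-.05,0.,.05,.1):
        s=abs(q[:,1]-y0)<.012; print(" lip x at",y0,np.round(np.percentile(q[s,0],[2,50]),4),s.sum())
    lo=np.percentile(q[q[:,0]<.6],[0.5,99.5],axis=0);print("wall y range",lo)
    f=(Z>.04)&(Z<.145)&(X>.54)&(X<.66)&(abs(Y+.03)<.19); q=P[f]
    print("parts front x",np.round(np.percentile(q[:,0],[1,5]),3), len(q))
E
```

```text
board (array([ 0.732 , -0.0284]), array([0.1632, 0.4498]), 1.77, np.int64(8938))
 board front/back at -0.2 [0.6578 0.8147]
 board front/back at -0.1 [0.6538 0.6947]
 board front/back at 0.0 [0.6514 0.8087]
 board front/back at 0.1 [0.6483 0.8056]
 board front/back at 0.17 [0.6461 0.8037]
 lip x at -0.15 [0.5822 0.5844] 26
 lip x at -0.1 [0.5795 0.5814] 24
 lip x at -0.05 [0.5771 0.5791] 25
 lip x at 0.0 [0.575  0.5768] 24
 lip x at 0.05 [0.5731 0.5756] 21
 lip x at 0.1 [0.5702 0.5731] 21
wall y range [[ 0.56906185 -0.21414819  0.0220447 ]
 [ 0.59778534  0.15503773  0.0336399 ]]
parts front x [0.645 0.646] 187
board (array([ 0.7328, -0.0261]), array([0.1623, 0.4511]), 1.9, np.int64(7749))
 board front/back at -0.2 [0.6592 0.8148]
 board front/back at -0.1 [0.6554 0.8122]
 board front/back at 0.0 [0.6522 0.8104]
 board front/back at 0.1 [0.6496 0.8074]
 board front/back at 0.17 [0.6474 0.805 ]
 lip x at -0.15 [0.5827 0.5854] 20
 lip x at -0.1 [0.5804 0.5831] 18
 lip x at -0.05 [0.5797 0.5816] 14
 lip x at 0.0 [0.5769 0.5783] 15
 lip x at 0.05 [0.5743 0.5773] 17
 lip x at 0.1 [0.5717 0.5729] 17
wall y range [[ 0.56981744 -0.21099914  0.02357559]
 [ 0.59908637  0.15866798  0.03373777]]
parts front x [0.646 0.647] 91
```

```bash
python3 -m handwheel '[{"tx":0.3,"ty":0.4,"rz":0.5,"gripper":110},{"tx":0.54,"ty":0.7,"rz":1},{"tx":0.54,"ty":0.7,"rz":1},{"tx":0.54,"ty":0.7,"rz":1},{"tx":0.54,"ty":0.7,"rz":1}]'; python3 -m handwheel '[{"tx":0.54,"ty":0.7,"rz":1},{"tx":0.54,"ty":0.7,"rz":1},{"tx":0.54,"ty":0.7,"rz":1},{"tx":0.54,"ty":0.7,"rz":1},{"tx":0.54,"ty":0.7,"rz":1}]';python3 -m handwheel '[{"tx":0.54,"ty":0.7,"rz":1},{"tx":0.54,"ty":0.7,"rz":1},{"tx":0.54,"ty":0.7,"rz":1},{"tx":0.54,"ty":0.7,"rz":1},{"tx":0.54,"ty":0.6,"rz":1}]'
```

```text
validation failed for argument at $[0]...
validation failed for argument at $[0]...
validation failed for argument at $[0]...
```

```bash
python3 -m handwheel '[{"tx":0.3,"ty":0.4,"tz":0,"rx":0,"ry":0,"rz":0.5,"gripper":110},{"tx":0.54,"ty":0.7,"tz":0,"rx":0,"ry":0,"rz":1,"gripper":110},{"tx":0.54,"ty":0.7,"tz":0,"rx":0,"ry":0,"rz":1,"gripper":110},{"tx":0.54,"ty":0.7,"tz":0,"rx":0,"ry":0,"rz":1,"gripper":110},{"tx":0.54,"ty":0.7,"tz":0,"rx":0,"ry":0,"rz":1,"gripper":110}]'
```

```text
t: 0.6
tool_pos: [0.2655, -0.4212, 0.2559]
ee_rot: [0.95, 0.312, 0.0, -0.0]
ft_force: [1.3, -0.2, 0.3]
finger_gap: 0.0486
```

```bash
python3 -m handwheel '[{"tx":0.54,"ty":0.7,"tz":0,"rx":0,"ry":0,"rz":1,"gripper":110},{"tx":0.54,"ty":0.7,"tz":0,"rx":0,"ry":0,"rz":1,"gripper":110},{"tx":0.54,"ty":0.7,"tz":0,"rx":0,"ry":0,"rz":1,"gripper":110},{"tx":0.54,"ty":0.7,"tz":0,"rx":0,"ry":0,"rz":1,"gripper":110},{"tx":0.54,"ty":0.7,"tz":0,"rx":0,"ry":0,"rz":1,"gripper":110}]'; python3 -m handwheel '[{"tx":0.54,"ty":0.7,"tz":0,"rx":0,"ry":0,"rz":1,"gripper":110},{"tx":0.54,"ty":0.7,"tz":0,"rx":0,"ry":0,"rz":1,"gripper":110},{"tx":0.54,"ty":0.7,"tz":0,"rx":0,"ry":0,"rz":1,"gripper":110},{"tx":0.54,"ty":0.7,"tz":0,"rx":0,"ry":0,"rz":1,"gripper":110},{"tx":0.54,"ty":0.7,"tz":0,"rx":0,"ry":0,"rz":1,"gripper":110}]'
```

```text
t: 1.1
tool_pos: [0.4005, -0.2462, 0.2561]
ee_rot: [0.86, 0.51, -0.0, -0.0]
ft_force: [0.5, 0.4, -0.0]
finger_gap: 0.0489
t: 1.6
tool_pos: [0.5355, -0.0712, 0.256]
ee_rot: [0.729, 0.685, -0.0, -0.0]
ft_force: [1.2, -0.6, -0.2]
finger_gap: 0.0485
```

```bash
python3 -m handwheel '[{"tx":0.54,"ty":0.5,"tz":0,"rx":0,"ry":0,"rz":1,"gripper":110},{"tx":0.3,"ty":0.37,"tz":0,"rx":0,"ry":0,"rz":0.32,"gripper":110},{"tx":0,"ty":0,"tz":0,"rx":0,"ry":0,"rz":0,"gripper":110}]'
```

```text
t: 1.9
tool_pos: [0.5786, -0.027, 0.2558]
ee_rot: [0.688, 0.725, 0.0, -0.0]
ft_force: [-0.3, -0.5, 0.6]
finger_gap: 0.0485
```

```bash
python3 -m handwheel '[{"tx":0,"ty":0,"tz":-0.7,"rx":0,"ry":0,"rz":0,"gripper":110},{"tx":0,"ty":0,"tz":-0.9,"rx":0,"ry":0,"rz":0,"gripper":110},{"tx":0,"ty":0,"tz":-0.9,"rx":0,"ry":0,"rz":0,"gripper":110},{"tx":0,"ty":0,"tz":-0.9,"rx":0,"ry":0,"rz":0,"gripper":110},{"tx":0,"ty":0,"tz":-0.5,"rx":0,"ry":0,"rz":0,"gripper":110}]'; python3 -m handwheel '[{"tx":0,"ty":0,"tz":-0.2,"rx":0,"ry":0,"rz":0,"gripper":110},{"tx":0,"ty":0,"tz":-0.2,"rx":0,"ry":0,"rz":0,"gripper":110},{"tx":0,"ty":0,"tz":0,"rx":0,"ry":0,"rz":0,"gripper":110}]'; python3 - <<'E'
from h import *
snap("lip")
E
```

```text
t: 2.4
tool_pos: [0.5737, -0.0299, 0.0578]
ee_rot: [0.69, 0.724, -0.002, -0.002]
ft_force: [0.2, -0.1, -0.3]
finger_gap: 0.0483
t: 2.7
tool_pos: [0.5768, -0.0298, 0.0411]
ee_rot: [0.69, 0.724, -0.0, -0.0]
ft_force: [0.3, -0.7, 0.2]
finger_gap: 0.0488
```

View pics/scene_lip.png

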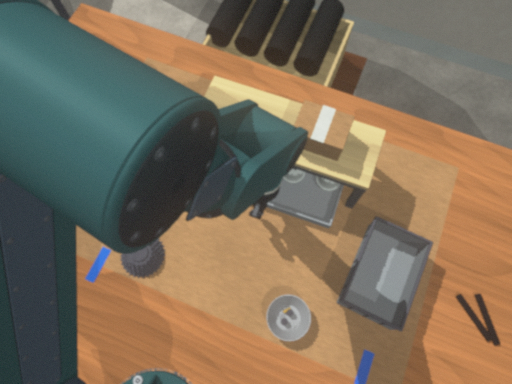

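The gripper straddles the front wall near (258,210) and the tray has not moved. Next I close the jaws.

```bash
python3 -m handwheel '[{"tx":0,"ty":0,"tz":0,"rx":0,"ry":0,"rz":0,"gripper":255},{"tx":0,"ty":0,"tz":0,"rx":0,"ry":0,"rz":0,"gripper":255},{"tx":0,"ty":0,"tz":0,"rx":0,"ry":0,"rz":0,"gripper":255},{"tx":0,"ty":0,"tz":0,"rx":0,"ry":0,"rz":0,"gripper":255},{"tx":0,"ty":0,"tz":0,"rx":0,"ry":0,"rz":0,"gripper":255}]'
```

```text
t: 3.3
tool_pos: [0.579, -0.0296, 0.0425]
ee_rot: [0.69, 0.724, 0.001, 0.002]
ft_force: [3.3, -0.1, 6.0]
finger_gap: 0.0023
```

```bash
python3 -m handwheel '[{"tx":0,"ty":0,"tz":0,"rx":0,"ry":0,"rz":0,"gripper":255},{"tx":0,"ty":0,"tz":0,"rx":0,"ry":0,"rz":0,"gripper":255}]'; python3 - <<'E'
from h import *
o=observe();print(o["ft_force"],o["ft_torque"],o["finger_gap"],o["tool_pos"])
E
```

```text
t: 3.5
tool_pos: [0.579, -0.0296, 0.0424]
ee_rot: [0.69, 0.724, 0.001, 0.002]
ft_force: [3.4, 1.1, 6.2]
finger_gap: 0.0022
[3.44291478 1.06588313 6.21692747] [ 0.16659497 -0.49227228 -0.04948112] 0.0022281653709718655 [ 0.57899173 -0.02961224  0.04243729]
```

```bash
python3 -m handwheel '[{"tx":-0.04,"ty":0,"tz":0,"rx":0,"ry":0,"rz":0,"gripper":255},{"tx":-0.08,"ty":-0.004,"tz":0,"rx":0,"ry":0,"rz":0,"gripper":255},{"tx":-0.1,"ty":-0.005,"tz":0,"rx":0,"ry":0,"rz":0,"gripper":255},{"tx":-0.1,"ty":-0.005,"tz":0,"rx":0,"ry":0,"rz":0,"gripper":255},{"tx":-0.1,"ty":-0.005,"tz":0,"rx":0,"ry":0,"rz":0,"gripper":255}]'; python3 - <<'E'
from h import *
d=get_image("scene");P=pts(d);X,Y,Z=P[...,0],P[...,1],P[...,2]
w=(Z>.022)&(Z<.034)&(X>.4)&(X<.64)&(Y>-.24)&(Y<.2);q=P[w]
for y0 in(-.17,-.15,-.13,-.11):
    s=abs(q[:,1]-y0)<.012; print(y0,np.round(np.percentile(q[s,0],[2,50]),4),s.sum())
E
```

```text
t: 4.0
tool_pos: [0.5608, -0.0311, 0.0425]
ee_rot: [0.69, 0.724, 0.003, 0.004]
ft_force: [9.7, 0.5, -2.1]
finger_gap: 0.002
-0.17 [0.5641 0.566 ] 25
-0.15 [0.5627 0.5654] 26
-0.13 [0.5613 0.5643] 24
-0.11 [0.5609 0.5632] 24
```

The tray follows the gripper: the lip moved about 19 mm and the pull force is about 10 N. I continue.

```bash
python3 -m handwheel '[{"tx":-0.1,"ty":-0.005,"tz":0,"rx":0,"ry":0,"rz":0,"gripper":255},{"tx":-0.14,"ty":-0.007,"tz":0,"rx":0,"ry":0,"rz":0,"gripper":255},{"tx":-0.14,"ty":-0.007,"tz":0,"rx":0,"ry":0,"rz":0,"gripper":255},{"tx":-0.14,"ty":-0.007,"tz":0,"rx":0,"ry":0,"rz":0,"gripper":255},{"tx":-0.14,"ty":-0.007,"tz":0,"rx":0,"ry":0,"rz":0,"gripper":255}]';python3 -m handwheel '[{"tx":-0.14,"ty":-0.007,"tz":0,"rx":0,"ry":0,"rz":0,"gripper":255},{"tx":-0.14,"ty":-0.007,"tz":0,"rx":0,"ry":0,"rz":0,"gripper":255},{"tx":-0.14,"ty":-0.007,"tz":0,"rx":0,"ry":0,"rz":0,"gripper":255},{"tx":-0.14,"ty":-0.007,"tz":0,"rx":0,"ry":0,"rz":0,"gripper":255},{"tx":-0.14,"ty":-0.007,"tz":0,"rx":0,"ry":0,"rz":0,"gripper":255}]'
```

```text
t: 4.55
tool_pos: [0.5279, -0.0328, 0.0425]
ee_rot: [0.69, 0.724, 0.003, 0.004]
ft_force: [9.6, 0.7, -1.1]
finger_gap: 0.0021
t: 5.05
tool_pos: [0.4931, -0.0347, 0.0425]
ee_rot: [0.69, 0.724, 0.003, 0.004]
ft_force: [9.7, 0.4, -0.5]
finger_gap: 0.0019
```

```bash
python3 -m handwheel '[{"tx":-0.14,"ty":-0.007,"tz":0,"rx":0,"ry":0,"rz":0,"gripper":255},{"tx":-0.14,"ty":-0.007,"tz":0,"rx":0,"ry":0,"rz":0,"gripper":255},{"tx":-0.14,"ty":-0.007,"tz":0,"rx":0,"ry":0,"rz":0,"gripper":255},{"tx":-0.14,"ty":-0.007,"tz":0,"rx":0,"ry":0,"rz":0,"gripper":255},{"tx":-0.14,"ty":-0.007,"tz":0,"rx":0,"ry":0,"rz":0,"gripper":255}]';python3 -m handwheel '[{"tx":-0.14,"ty":-0.007,"tz":0,"rx":0,"ry":0,"rz":0,"gripper":255},{"tx":-0.1,"ty":-0.005,"tz":0,"rx":0,"ry":0,"rz":0,"gripper":255},{"tx":-0.08,"ty":-0.004,"tz":0,"rx":0,"ry":0,"rz":0,"gripper":255},{"tx":-0.04,"ty":0,"tz":0,"rx":0,"ry":0,"rz":0,"gripper":255},{"tx":0,"ty":0,"tz":0,"rx":0,"ry":0,"rz":0,"gripper":255}]'; python3 - <<'E'
from h import *
snap("out")
E
```

```text
t: 5.55
tool_pos: [0.4584, -0.0367, 0.0424]
ee_rot: [0.69, 0.724, 0.003, 0.004]
ft_force: [10.9, 0.7, -1.3]
finger_gap: 0.0019
t: 6.05
tool_pos: [0.44, -0.0375, 0.0424]
ee_rot: [0.69, 0.724, 0.003, 0.004]
ft_force: [8.2, -0.6, 2.0]
finger_gap: 0.0018
```

View pics/scene_out.png

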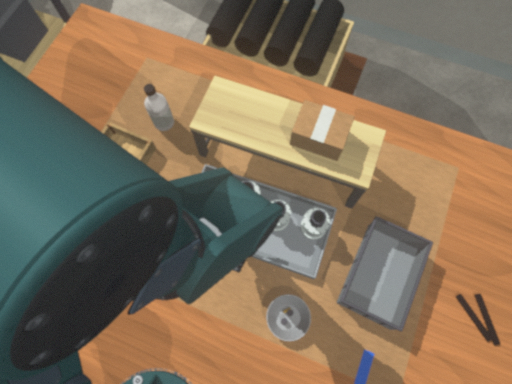

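View pics/top_out.png

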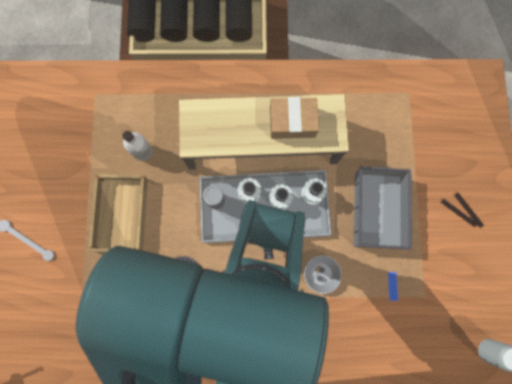

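The tray is drawn out and all four parts stand clear of the board. In the top view the canister is at (213,195) and the hubs at (249,188), (281,196) and (315,189). Next I release the wall and raise the gripper.

```bash
python3 -m handwheel '[{"tx":0,"ty":0,"tz":0,"rx":0,"ry":0,"rz":0,"gripper":100},{"tx":0,"ty":0,"tz":0,"rx":0,"ry":0,"rz":0,"gripper":100},{"tx":0,"ty":0,"tz":0,"rx":0,"ry":0,"rz":0,"gripper":100},{"tx":0,"ty":0,"tz":0,"rx":0,"ry":0,"rz":0,"gripper":100}]';python3 -m handwheel '[{"tx":0,"ty":0,"tz":0.2,"rx":0,"ry":0,"rz":0,"gripper":70},{"tx":0,"ty":0,"tz":0.6,"rx":0,"ry":0,"rz":0,"gripper":70},{"tx":0,"ty":0,"tz":0.8,"rx":0,"ry":0,"rz":0,"gripper":70},{"tx":0,"ty":0,"tz":0.8,"rx":0,"ry":0,"rz":0,"gripper":70},{"tx":0,"ty":0,"tz":0.6,"rx":0,"ry":0,"rz":0,"gripper":70}]'; python3 - <<'E'
from h import *
o=snap("up")
for n in o:
    P=pts(o[n]);X,Y,Z=P[...,0],P[...,1],P[...,2]
    m=(Z>.098)&(Z<.125)&(X>.5)&(X<.645)&(Y>-.25)&(Y<.2)
    k,l,s,c=cv2.connectedComponentsWithStats(m.astype(np.uint8))
    for i in range(1,k):
        if s[i,4]>15:
            q=P[l==i];print(n,s[i],np.round(cv2.minEnclosingCircle(q[:,:2].astype(np.float32))[0],4),round(cv2.minEnclosingCircle(q[:,:2].astype(np.float32))[1],4),np.round(np.median(q,axis=0),4))
    w=(Z>.022)&(Z<.034)&(X>.4)&(X<.66)&(Y>-.26)&(Y<.2);print("tray",rect(P,w))
E
```

```text
t: 6.55
tool_pos: [0.434, -0.0361, 0.0411]
ee_rot: [0.69, 0.724, -0.0, -0.001]
ft_force: [0.5, 0.6, -0.3]
finger_gap: 0.0517
t: 7.05
tool_pos: [0.435, -0.0363, 0.1941]
ee_rot: [0.69, 0.724, 0.0, 0.001]
ft_force: [0.8, -0.5, -0.8]
finger_gap: 0.0621
scene [271 201  16  17 163] [ 0.5526 -0.0799] 0.0188 [ 0.5494 -0.0826  0.1152]
scene [311 210  16  16 201] [ 0.5693 -0.1749] 0.019 [ 0.5669 -0.1751  0.1146]
tray (array([ 0.5328, -0.0337]), array([0.1933, 0.3721]), 2.71, np.int64(850))
top [242 181  14  11  84] [0.5727 0.0133] 0.0183 [0.5766 0.0143 0.1144]
top [310 181  14  14 150] [ 0.5703 -0.1731] 0.019 [ 0.5693 -0.1717  0.1147]
top [203 185  20  20 317] [0.5532 0.1123] 0.0282 [0.5536 0.113  0.1027]
top [275 187  14  11 112] [ 0.5544 -0.0774] 0.0183 [ 0.5562 -0.0781  0.115 ]
tray (array([ 0.5525, -0.0146]), array([0.2319, 0.4042]), 2.75, np.int64(671))
```

View pics/top_up.png

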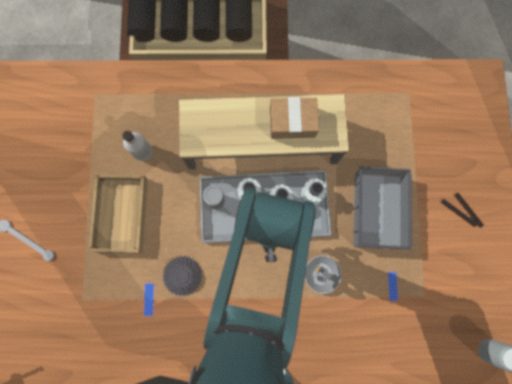

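View pics/scene_up.png

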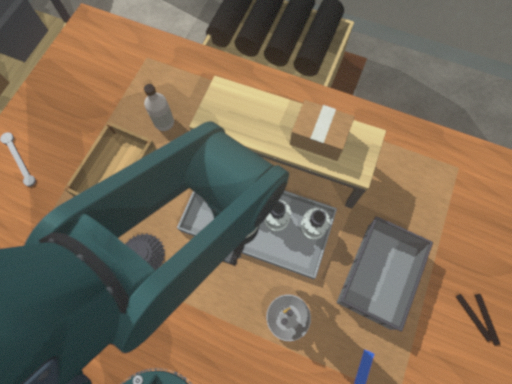

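```bash
python3 -m handwheel '[{"tx":0.3,"ty":-0.35,"tz":0,"rx":0,"ry":0,"rz":0,"gripper":50},{"tx":0.7,"ty":-0.7,"tz":0,"rx":0,"ry":0,"rz":0,"gripper":50},{"tx":0.7,"ty":-0.7,"tz":0,"rx":0,"ry":0,"rz":0,"gripper":50},{"tx":0.7,"ty":-0.7,"tz":0,"rx":0,"ry":0,"rz":0,"gripper":50},{"tx":0.3,"ty":-0.3,"tz":0,"rx":0,"ry":0,"rz":0,"gripper":50}]';python3 -m handwheel '[{"tx":0,"ty":0,"tz":0,"rx":0,"ry":0,"rz":0,"gripper":50},{"tx":0,"ty":0,"tz":0,"rx":0,"ry":0,"rz":0,"gripper":50}]'
```

```text
t: 7.65
tool_pos: [0.5726, -0.1771, 0.1907]
ee_rot: [0.69, 0.724, 0.0, 0.001]
ft_force: [0.1, 0.5, 0.6]
finger_gap: 0.0688
t: 7.85
tool_pos: [0.5686, -0.1734, 0.1901]
ee_rot: [0.69, 0.724, -0.0, -0.002]
ft_force: [-0.3, 0.5, -0.2]
finger_gap: 0.0689
```

```bash
python3 -m handwheel '[{"tx":0.02,"ty":0,"tz":-0.4,"rx":0,"ry":0,"rz":0,"gripper":50},{"tx":0,"ty":0,"tz":-0.5,"rx":0,"ry":0,"rz":0,"gripper":50},{"tx":0,"ty":0,"tz":-0.4,"rx":0,"ry":0,"rz":0,"gripper":50},{"tx":0,"ty":0,"tz":-0.22,"rx":0,"ry":0,"rz":0,"gripper":50},{"tx":0,"ty":0,"tz":0,"rx":0,"ry":0,"rz":0,"gripper":50}]';python3 -m handwheel '[{"tx":0,"ty":0,"tz":0,"rx":0,"ry":0,"rz":0,"gripper":255},{"tx":0,"ty":0,"tz":0,"rx":0,"ry":0,"rz":0,"gripper":255},{"tx":0,"ty":0,"tz":0,"rx":0,"ry":0,"rz":0,"gripper":255},{"tx":0,"ty":0,"tz":0,"rx":0,"ry":0,"rz":0,"gripper":255}]'
```

```text
t: 8.35
tool_pos: [0.5686, -0.1722, 0.1138]
ee_rot: [0.689, 0.724, -0.001, -0.002]
ft_force: [0.1, 0.5, 0.6]
finger_gap: 0.0685
t: 8.75
tool_pos: [0.5714, -0.1742, 0.1168]
ee_rot: [0.69, 0.724, 0.0, 0.001]
ft_force: [-1.5, -0.2, 6.4]
finger_gap: 0.0345
```

```bash
python3 -m handwheel '[{"tx":0,"ty":0,"tz":0.1,"rx":0,"ry":0,"rz":0,"gripper":255},{"tx":0,"ty":0,"tz":0.2,"rx":0,"ry":0,"rz":0,"gripper":255},{"tx":0,"ty":0,"tz":0.3,"rx":0,"ry":0,"rz":0,"gripper":255},{"tx":0,"ty":0,"tz":0.3,"rx":0,"ry":0,"rz":0,"gripper":255},{"tx":0,"ty":0,"tz":0.1,"rx":0,"ry":0,"rz":0,"gripper":255}]';for i in 1 2 3; do python3 -m handwheel '[{"tx":0,"ty":0,"tz":0,"rx":0,"ry":0,"rz":0,"gripper":255}]' | egrep 'tool|force|gap'; done; python3 -c "
from h import *
snap('lift1')"
```

```text
t: 9.25
tool_pos: [0.572, -0.1743, 0.1674]
ee_rot: [0.69, 0.724, 0.001, 0.001]
ft_force: [0.1, -0.2, -2.1]
finger_gap: 0.0338
tool_pos: [0.5716, -0.1741, 0.1664]
ft_force: [0.1, 1.3, -2.7]
finger_gap: 0.0337
tool_pos: [0.5706, -0.1737, 0.165]
ft_force: [0.3, 0.2, -2.4]
finger_gap: 0.0339
tool_pos: [0.5703, -0.1736, 0.1645]
ft_force: [0.2, -0.9, -1.9]
finger_gap: 0.0339
```

View pics/scene_lift1.png

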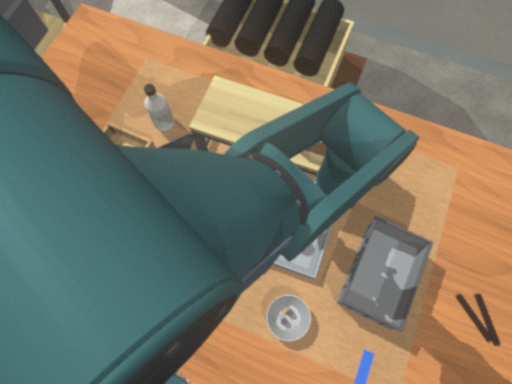

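The heft is about 2.3 N (0.23 kg), so this is an empty shell. It goes to the scrap bin, far spot (0.570, −0.372).

```bash
python3 -m handwheel '[{"tx":0,"ty":-0.1,"tz":0.4,"rx":0,"ry":0,"rz":0,"gripper":255},{"tx":0,"ty":-0.4,"tz":0.5,"rx":0,"ry":0,"rz":0,"gripper":255},{"tx":0,"ty":-0.6,"tz":0.2,"rx":0,"ry":0,"rz":0,"gripper":255},{"tx":0,"ty":-0.6,"tz":0,"rx":0,"ry":0,"rz":0,"gripper":255},{"tx":0,"ty":-0.6,"tz":0,"rx":0,"ry":0,"rz":0,"gripper":255}]';python3 -m handwheel '[{"tx":0,"ty":-0.6,"tz":0,"rx":0,"ry":0,"rz":-0.3,"gripper":255},{"tx":0,"ty":-0.6,"tz":0,"rx":0,"ry":0,"rz":-0.5,"gripper":255},{"tx":0,"ty":-0.35,"tz":0,"rx":0,"ry":0,"rz":-0.5,"gripper":255},{"tx":0,"ty":-0.12,"tz":0,"rx":0,"ry":0,"rz":0,"gripper":255},{"tx":0,"ty":0,"tz":0,"rx":0,"ry":0,"rz":0,"gripper":255}]'
```

```text
t: 10.15
tool_pos: [0.571, -0.2899, 0.2205]
ee_rot: [0.69, 0.724, 0.0, 0.0]
ft_force: [0.5, 0.6, -2.2]
finger_gap: 0.0342
t: 10.65
tool_pos: [0.5707, -0.3724, 0.2198]
ee_rot: [0.73, 0.684, 0.0, -0.001]
ft_force: [0.4, -0.0, -2.0]
finger_gap: 0.0343
```

```bash
python3 -m handwheel '[{"tx":0,"ty":0,"tz":-0.3,"rx":0,"ry":0,"rz":0,"gripper":255},{"tx":0,"ty":0,"tz":-0.5,"rx":0,"ry":0,"rz":0,"gripper":255},{"tx":0,"ty":0,"tz":-0.5,"rx":0,"ry":0,"rz":0,"gripper":255},{"tx":0,"ty":0,"tz":-0.35,"rx":0,"ry":0,"rz":0,"gripper":255},{"tx":0,"ty":0,"tz":-0.15,"rx":0,"ry":0,"rz":0,"gripper":255}]';python3 -m handwheel '[{"tx":0,"ty":0,"tz":-0.05,"rx":0,"ry":0,"rz":0,"gripper":255},{"tx":0,"ty":0,"tz":0,"rx":0,"ry":0,"rz":0,"gripper":255}]'
```

```text
t: 11.15
tool_pos: [0.5695, -0.3694, 0.1271]
ee_rot: [0.729, 0.684, -0.0, -0.003]
ft_force: [-0.2, 0.2, -2.7]
finger_gap: 0.0344
t: 11.35
tool_pos: [0.5712, -0.3718, 0.1278]
ee_rot: [0.729, 0.684, 0.0, -0.0]
ft_force: [-0.1, -0.3, -2.1]
finger_gap: 0.0338
```

```bash
python3 -m handwheel '[{"tx":0,"ty":0,"tz":-0.08,"rx":0,"ry":0,"rz":0,"gripper":255},{"tx":0,"ty":0,"tz":-0.06,"rx":0,"ry":0,"rz":0,"gripper":255},{"tx":0,"ty":0,"tz":0,"rx":0,"ry":0,"rz":0,"gripper":255}]';python3 -m handwheel '[{"tx":0,"ty":0,"tz":-0.04,"rx":0,"ry":0,"rz":0,"gripper":255},{"tx":0,"ty":0,"tz":0,"rx":0,"ry":0,"rz":0,"gripper":255}]'
```

```text
t: 11.65
tool_pos: [0.5708, -0.3723, 0.1208]
ee_rot: [0.73, 0.684, -0.0, -0.0]
ft_force: [-0.4, 0.2, -2.6]
finger_gap: 0.0338
t: 11.85
tool_pos: [0.5709, -0.3723, 0.1187]
ee_rot: [0.73, 0.684, -0.0, -0.0]
ft_force: [-0.1, 0.4, -1.6]
finger_gap: 0.0339
```

```bash
python3 -m handwheel '[{"tx":0,"ty":0,"tz":-0.04,"rx":0,"ry":0,"rz":0,"gripper":255},{"tx":0,"ty":0,"tz":0,"rx":0,"ry":0,"rz":0,"gripper":255}]';python3 -m handwheel '[{"tx":0,"ty":0,"tz":-0.04,"rx":0,"ry":0,"rz":0,"gripper":255},{"tx":0,"ty":0,"tz":0,"rx":0,"ry":0,"rz":0,"gripper":255}]'
```

```text
t: 12.05
tool_pos: [0.571, -0.3725, 0.1169]
ee_rot: [0.73, 0.684, -0.0, 0.0]
ft_force: [-0.1, 0.4, -1.6]
finger_gap: 0.034
t: 12.25
tool_pos: [0.5712, -0.3729, 0.1168]
ee_rot: [0.73, 0.684, -0.0, 0.001]
ft_force: [-3.0, 1.6, 10.5]
finger_gap: 0.034
```

```bash
python3 -m handwheel '[{"tx":0,"ty":0,"tz":0.02,"rx":0,"ry":0,"rz":0,"gripper":255},{"tx":0,"ty":0,"tz":0,"rx":0,"ry":0,"rz":0,"gripper":60},{"tx":0,"ty":0,"tz":0,"rx":0,"ry":0,"rz":0,"gripper":60},{"tx":0,"ty":0,"tz":0,"rx":0,"ry":0,"rz":0,"gripper":60}]';python3 -m handwheel '[{"tx":0,"ty":0,"tz":0.3,"rx":0,"ry":0,"rz":0,"gripper":60},{"tx":0,"ty":0,"tz":0.7,"rx":0,"ry":0,"rz":0,"gripper":60},{"tx":0,"ty":0,"tz":0.7,"rx":0,"ry":0,"rz":0,"gripper":60},{"tx":-0.2,"ty":0.3,"tz":0.1,"rx":0,"ry":0,"rz":0.3,"gripper":60},{"tx":-0.15,"ty":0.6,"tz":0,"rx":0,"ry":0,"rz":0.5,"gripper":60}]';python3 -m handwheel '[{"tx":0,"ty":0.9,"tz":0,"rx":0,"ry":0,"rz":0.5,"gripper":60},{"tx":0,"ty":0.9,"tz":0,"rx":0,"ry":0,"rz":0,"gripper":60},{"tx":0,"ty":0.9,"tz":0,"rx":0,"ry":0,"rz":0,"gripper":60},{"tx":0,"ty":0.9,"tz":0,"rx":0,"ry":0,"rz":0,"gripper":60},{"tx":0,"ty":0.8,"tz":0,"rx":0,"ry":0,"rz":0,"gripper":60}]';python3 -m handwheel '[{"tx":0,"ty":0.5,"tz":0,"rx":0,"ry":0,"rz":0,"gripper":60},{"tx":0,"ty":0.1,"tz":0,"rx":0,"ry":0,"rz":0,"gripper":60},{"tx":0,"ty":0,"tz":0,"rx":0,"ry":0,"rz":0,"gripper":60}]'; python3 -c "
from h import *
snap('p1')"
```

```text
t: 12.65
tool_pos: [0.5709, -0.3723, 0.1155]
ee_rot: [0.73, 0.684, -0.0, -0.0]
ft_force: [-0.2, -1.0, 0.5]
finger_gap: 0.0649
t: 13.15
tool_pos: [0.5548, -0.3298, 0.2093]
ee_rot: [0.706, 0.709, 0.0, 0.003]
ft_force: [1.4, 0.8, -0.4]
finger_gap: 0.0653
t: 13.65
tool_pos: [0.5534, -0.1054, 0.207]
ee_rot: [0.69, 0.724, 0.0, 0.0]
ft_force: [0.8, -0.6, 0.0]
finger_gap: 0.0652
t: 13.95
tool_pos: [0.5538, -0.0768, 0.2066]
ee_rot: [0.689, 0.725, 0.0, 0.001]
ft_force: [-0.9, -0.7, -0.8]
finger_gap: 0.0654
```

View pics/scene_p1.png

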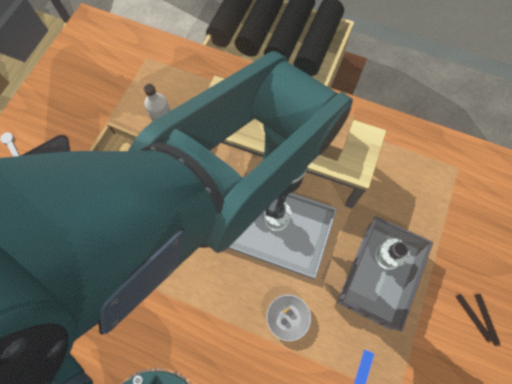

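View pics/top_p1.png

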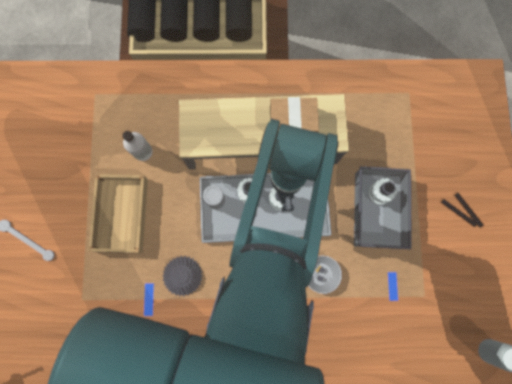

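The first hub stands upright in the bin, at (392,253) in the scene view and (384,190) in the top view. The gripper is above the middle hub, so I descend and grip.

```bash
python3 -m handwheel '[{"tx":0,"ty":-0.02,"tz":-0.3,"rx":0,"ry":0,"rz":0,"gripper":60},{"tx":0,"ty":0,"tz":-0.5,"rx":0,"ry":0,"rz":0,"gripper":60},{"tx":0,"ty":0,"tz":-0.5,"rx":0,"ry":0,"rz":0,"gripper":60},{"tx":0,"ty":0,"tz":-0.4,"rx":0,"ry":0,"rz":0,"gripper":60},{"tx":0,"ty":0,"tz":-0.13,"rx":0,"ry":0,"rz":0,"gripper":60}]';python3 -m handwheel '[{"tx":0,"ty":0,"tz":0,"rx":0,"ry":0,"rz":0,"gripper":60},{"tx":0,"ty":0,"tz":0,"rx":0,"ry":0,"rz":0,"gripper":255},{"tx":0,"ty":0,"tz":0,"rx":0,"ry":0,"rz":0,"gripper":255},{"tx":0,"ty":0,"tz":0,"rx":0,"ry":0,"rz":0,"gripper":255},{"tx":0,"ty":0,"tz":0,"rx":0,"ry":0,"rz":0,"gripper":255}]'
python3 -m handwheel '[{"tx":0,"ty":0,"tz":0.1,"rx":0,"ry":0,"rz":0,"gripper":255},{"tx":0,"ty":0,"tz":0.2,"rx":0,"ry":0,"rz":0,"gripper":255},{"tx":0,"ty":0,"tz":0.3,"rx":0,"ry":0,"rz":0,"gripper":255},{"tx":0,"ty":0,"tz":0.3,"rx":0,"ry":0,"rz":0,"gripper":255},{"tx":0,"ty":0,"tz":0.1,"rx":0,"ry":0,"rz":0,"gripper":255}]';for i in 1 2 3; do python3 -m handwheel '[{"tx":0,"ty":0,"tz":0,"rx":0,"ry":0,"rz":0,"gripper":255}]' | egrep 'tool|force|gap'; done
```

```text
t: 14.55
tool_pos: [0.5523, -0.0796, 0.1123]
ee_rot: [0.69, 0.723, -0.001, -0.001]
ft_force: [0.3, 0.0, 0.6]
finger_gap: 0.0654
t: 15.05
tool_pos: [0.5542, -0.0787, 0.1157]
ee_rot: [0.69, 0.724, 0.0, 0.001]
ft_force: [-1.6, -0.5, 6.2]
finger_gap: 0.0341
t: 15.55
tool_pos: [0.5542, -0.0784, 0.166]
ee_rot: [0.69, 0.724, 0.001, 0.001]
ft_force: [0.4, -0.7, -4.1]
finger_gap: 0.034
tool_pos: [0.5539, -0.0784, 0.1652]
ft_force: [0.7, 0.9, -6.1]
finger_gap: 0.0338
tool_pos: [0.5529, -0.0782, 0.1639]
ft_force: [-0.2, 0.1, -5.6]
finger_gap: 0.0341
tool_pos: [0.5527, -0.0781, 0.1635]
ft_force: [-1.5, -0.4, -5.1]
finger_gap: 0.0339
```

About 5.5 N (0.56 kg), so this hub is complete and goes to the crate, far spot (0.563, 0.387), carried high over the other parts.

```bash
python3 -m handwheel '[{"tx":0,"ty":0,"tz":0.3,"rx":0,"ry":0,"rz":0,"gripper":255},{"tx":0,"ty":0,"tz":0.5,"rx":0,"ry":0,"rz":0,"gripper":255},{"tx":0,"ty":0,"tz":0.6,"rx":0,"ry":0,"rz":0,"gripper":255},{"tx":0,"ty":0.1,"tz":0.5,"rx":0,"ry":0,"rz":0,"gripper":255},{"tx":0,"ty":0.4,"tz":0.2,"rx":0,"ry":0,"rz":0,"gripper":255}]';python3 -m handwheel '[{"tx":0,"ty":0.7,"tz":0,"rx":0,"ry":0,"rz":0,"gripper":255},{"tx":0.04,"ty":0.8,"tz":0,"rx":0,"ry":0,"rz":0,"gripper":255},{"tx":0.04,"ty":0.8,"tz":0,"rx":0,"ry":0,"rz":0,"gripper":255},{"tx":0.04,"ty":0.8,"tz":0,"rx":0,"ry":0,"rz":0,"gripper":255},{"tx":0.04,"ty":0.8,"tz":0,"rx":0,"ry":0,"rz":0,"gripper":255}]';python3 -m handwheel '[{"tx":0.04,"ty":0.8,"tz":0,"rx":0,"ry":0,"rz":0,"gripper":255},{"tx":0,"ty":0.8,"tz":0,"rx":0,"ry":0,"rz":0,"gripper":255},{"tx":0,"ty":0.8,"tz":0,"rx":0,"ry":0,"rz":0,"gripper":255},{"tx":0,"ty":0.8,"tz":0,"rx":0,"ry":0,"rz":0,"gripper":255},{"tx":0,"ty":0.8,"tz":0,"rx":0,"ry":0,"rz":0,"gripper":255}]'
```

```text
t: 16.35
tool_pos: [0.5547, -0.0549, 0.2713]
ee_rot: [0.69, 0.723, 0.0, 0.002]
ft_force: [0.8, -0.2, -5.7]
finger_gap: 0.0342
t: 16.85
tool_pos: [0.5607, 0.1431, 0.2683]
ee_rot: [0.69, 0.724, -0.001, -0.001]
ft_force: [0.9, -0.3, -4.8]
finger_gap: 0.034
t: 17.35
tool_pos: [0.5626, 0.3431, 0.268]
ee_rot: [0.69, 0.724, -0.001, -0.0]
ft_force: [-0.3, 0.0, -4.1]
finger_gap: 0.0338
```

```bash
python3 -m handwheel '[{"tx":0,"ty":0.5,"tz":0,"rx":0,"ry":0,"rz":0,"gripper":255},{"tx":0,"ty":0.2,"tz":0,"rx":0,"ry":0,"rz":0,"gripper":255},{"tx":0,"ty":0,"tz":0,"rx":0,"ry":0,"rz":0,"gripper":255}]'
```

```text
t: 17.65
tool_pos: [0.5628, 0.3776, 0.268]
ee_rot: [0.689, 0.725, -0.001, -0.0]
ft_force: [-0.0, -0.2, -6.5]
finger_gap: 0.0341
```

```bash
python3 -m handwheel '[{"tx":0,"ty":0.19,"tz":-0.3,"rx":0,"ry":0,"rz":0,"gripper":255},{"tx":0,"ty":0,"tz":-0.6,"rx":0,"ry":0,"rz":0,"gripper":255},{"tx":0,"ty":0,"tz":-0.7,"rx":0,"ry":0,"rz":0,"gripper":255},{"tx":0,"ty":0,"tz":-0.6,"rx":0,"ry":0,"rz":0,"gripper":255},{"tx":0,"ty":0,"tz":-0.4,"rx":0,"ry":0,"rz":0,"gripper":255}]';python3 -m handwheel '[{"tx":0,"ty":0,"tz":-0.15,"rx":0,"ry":0,"rz":0,"gripper":255},{"tx":0,"ty":0,"tz":-0.05,"rx":0,"ry":0,"rz":0,"gripper":255},{"tx":0,"ty":0,"tz":0,"rx":0,"ry":0,"rz":0,"gripper":255}]'
```

```text
t: 18.15
tool_pos: [0.5618, 0.3838, 0.1354]
ee_rot: [0.69, 0.723, -0.003, -0.001]
ft_force: [0.4, -0.3, -4.4]
finger_gap: 0.0339
t: 18.45
tool_pos: [0.564, 0.3859, 0.1296]
ee_rot: [0.69, 0.724, 0.0, 0.0]
ft_force: [-0.5, -0.3, -5.4]
finger_gap: 0.034
```

```bash
python3 -m handwheel '[{"tx":0,"ty":0,"tz":-0.08,"rx":0,"ry":0,"rz":0,"gripper":255},{"tx":0,"ty":0,"tz":-0.06,"rx":0,"ry":0,"rz":0,"gripper":255},{"tx":0,"ty":0,"tz":0,"rx":0,"ry":0,"rz":0,"gripper":255}]';python3 -m handwheel '[{"tx":0,"ty":0,"tz":-0.04,"rx":0,"ry":0,"rz":0,"gripper":255},{"tx":0,"ty":0,"tz":0,"rx":0,"ry":0,"rz":0,"gripper":255}]'
```

```text
t: 18.75
tool_pos: [0.5634, 0.3862, 0.1225]
ee_rot: [0.69, 0.724, 0.0, 0.0]
ft_force: [-0.9, -0.7, -6.0]
finger_gap: 0.0338
t: 18.95
tool_pos: [0.5633, 0.3862, 0.1202]
ee_rot: [0.69, 0.724, -0.0, -0.0]
ft_force: [0.1, -0.4, -5.3]
finger_gap: 0.034
```

```bash
python3 -m handwheel '[{"tx":0,"ty":0,"tz":-0.03,"rx":0,"ry":0,"rz":0,"gripper":255},{"tx":0,"ty":0,"tz":0,"rx":0,"ry":0,"rz":0,"gripper":255}]'
```

```text
t: 19.15
tool_pos: [0.5635, 0.3864, 0.1198]
ee_rot: [0.69, 0.724, 0.0, -0.0]
ft_force: [-2.5, -0.9, 3.1]
finger_gap: 0.034
```

```bash
python3 -m handwheel '[{"tx":0,"ty":0,"tz":0,"rx":0,"ry":0,"rz":0,"gripper":60},{"tx":0,"ty":0,"tz":0,"rx":0,"ry":0,"rz":0,"gripper":60},{"tx":0,"ty":0,"tz":0,"rx":0,"ry":0,"rz":0,"gripper":60},{"tx":0,"ty":0,"tz":0.2,"rx":0,"ry":0,"rz":0,"gripper":60},{"tx":0,"ty":0,"tz":0.6,"rx":0,"ry":0,"rz":0,"gripper":60}]';python3 -m handwheel '[{"tx":0,"ty":0,"tz":0.7,"rx":0,"ry":0,"rz":0,"gripper":60},{"tx":0,"ty":0,"tz":0.3,"rx":0,"ry":0,"rz":0,"gripper":60}]'; python3 - <<'E'
from h import *
o=snap("p2")
for n in o:
    P=pts(o[n]);X,Y,Z=P[...,0],P[...,1],P[...,2]
    m=(Z>.098)&(Z<.125)&(X>.5)&(X<.645)&(Y>-.25)&(Y<.2)
    k,l,s,c=cv2.connectedComponentsWithStats(m.astype(np.uint8))
    for i in range(1,k):
        if s[i,4]>15:
            q=P[l==i];print(n,s[i],np.round(cv2.minEnclosingCircle(q[:,:2].astype(np.float32))[0],4),round(cv2.minEnclosingCircle(q[:,:2].astype(np.float32))[1],4),np.round(np.median(q,axis=0),4))
E
```

```text
t: 19.65
tool_pos: [0.5616, 0.385, 0.1566]
ee_rot: [0.69, 0.724, -0.003, -0.001]
ft_force: [0.0, -0.2, -0.7]
finger_gap: 0.065
t: 19.85
tool_pos: [0.5652, 0.3871, 0.213]
ee_rot: [0.69, 0.724, 0.003, 0.001]
ft_force: [0.8, -0.2, 0.1]
finger_gap: 0.0653
scene [196 171  23  22 388] [0.5532 0.1093] 0.0294 [0.5518 0.1091 0.103 ]
scene [240 181  15  16 189] [0.5712 0.0103] 0.0189 [0.5687 0.0096 0.1139]
top [242 181  14  14 148] [0.5721 0.013 ] 0.0187 [0.571  0.0142 0.1145]
top [203 185  20  20 320] [0.5531 0.112 ] 0.028 [0.5537 0.1131 0.1029]
```

View pics/top_p2.png

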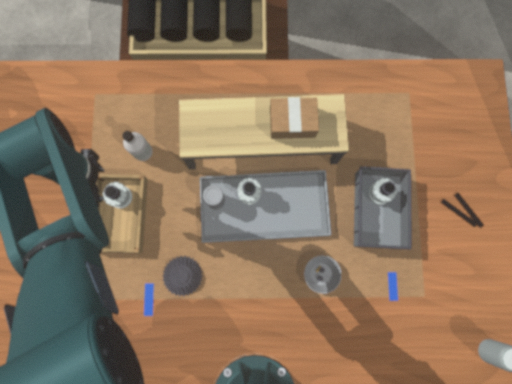

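The second hub stands in the crate at (117,195), with the remaining hub at (248,189) and the canister at (213,194). Hub is next.

```bash
python3 -m handwheel '[{"tx":0,"ty":-0.4,"tz":0.1,"rx":0,"ry":0,"rz":0,"gripper":60},{"tx":0.03,"ty":-0.8,"tz":0,"rx":0,"ry":0,"rz":0,"gripper":60},{"tx":0.03,"ty":-0.9,"tz":0,"rx":0,"ry":0,"rz":0,"gripper":60},{"tx":0.03,"ty":-0.9,"tz":0,"rx":0,"ry":0,"rz":0,"gripper":60},{"tx":0.03,"ty":-0.9,"tz":0,"rx":0,"ry":0,"rz":0,"gripper":60}]';python3 -m handwheel '[{"tx":0.03,"ty":-0.9,"tz":0,"rx":0,"ry":0,"rz":0,"gripper":60},{"tx":0,"ty":-0.9,"tz":0,"rx":0,"ry":0,"rz":0,"gripper":60},{"tx":0,"ty":-0.9,"tz":0,"rx":0,"ry":0,"rz":0,"gripper":60},{"tx":0,"ty":-0.7,"tz":0,"rx":0,"ry":0,"rz":0,"gripper":60},{"tx":0,"ty":-0.2,"tz":0,"rx":0,"ry":0,"rz":0,"gripper":60}]';python3 -m handwheel '[{"tx":0,"ty":0,"tz":0,"rx":0,"ry":0,"rz":0,"gripper":60},{"tx":0,"ty":0,"tz":0,"rx":0,"ry":0,"rz":0,"gripper":60}]'
```

```text
t: 20.45
tool_pos: [0.5677, 0.1884, 0.2119]
ee_rot: [0.69, 0.724, -0.002, -0.001]
ft_force: [0.3, -0.4, 0.5]
finger_gap: 0.0653
t: 20.95
tool_pos: [0.5692, 0.0071, 0.2122]
ee_rot: [0.691, 0.723, -0.002, -0.001]
ft_force: [0.8, 1.0, 0.4]
finger_gap: 0.0654
t: 21.15
tool_pos: [0.5701, 0.0117, 0.213]
ee_rot: [0.69, 0.724, -0.0, -0.001]
ft_force: [0.3, 1.1, -0.0]
finger_gap: 0.0653
```

Descend 0.099 m (1.98 units) to z 0.114, then grip and lift.

```bash
python3 -m handwheel '[{"tx":0.02,"ty":0,"tz":-0.4,"rx":0,"ry":0,"rz":0,"gripper":60},{"tx":0,"ty":0,"tz":-0.6,"rx":0,"ry":0,"rz":0,"gripper":60},{"tx":0,"ty":0,"tz":-0.5,"rx":0,"ry":0,"rz":0,"gripper":60},{"tx":0,"ty":0,"tz":-0.35,"rx":0,"ry":0,"rz":0,"gripper":60},{"tx":0,"ty":0,"tz":-0.12,"rx":0,"ry":0,"rz":0,"gripper":60}]';python3 -m handwheel '[{"tx":0,"ty":0,"tz":0,"rx":0,"ry":0,"rz":0,"gripper":60},{"tx":0,"ty":0,"tz":0,"rx":0,"ry":0,"rz":0,"gripper":255},{"tx":0,"ty":0,"tz":0,"rx":0,"ry":0,"rz":0,"gripper":255},{"tx":0,"ty":0,"tz":0,"rx":0,"ry":0,"rz":0,"gripper":255},{"tx":0,"ty":0,"tz":0,"rx":0,"ry":0,"rz":0,"gripper":255}]'
python3 -m handwheel '[{"tx":0,"ty":0,"tz":0.1,"rx":0,"ry":0,"rz":0,"gripper":255},{"tx":0,"ty":0,"tz":0.2,"rx":0,"ry":0,"rz":0,"gripper":255},{"tx":0,"ty":0,"tz":0.3,"rx":0,"ry":0,"rz":0,"gripper":255},{"tx":0,"ty":0,"tz":0.3,"rx":0,"ry":0,"rz":0,"gripper":255},{"tx":0,"ty":0,"tz":0.1,"rx":0,"ry":0,"rz":0,"gripper":255}]';for i in 1 2 3; do python3 -m handwheel '[{"tx":0,"ty":0,"tz":0,"rx":0,"ry":0,"rz":0,"gripper":255}]' | egrep 'tool|force|gap'; done
```

```text
t: 21.65
tool_pos: [0.5702, 0.0131, 0.1131]
ee_rot: [0.689, 0.725, -0.001, -0.002]
ft_force: [-0.4, -0.3, 0.7]
finger_gap: 0.0656
t: 22.15
tool_pos: [0.5727, 0.0112, 0.1167]
ee_rot: [0.69, 0.724, 0.001, 0.001]
ft_force: [-1.4, 0.1, 6.1]
finger_gap: 0.0341
t: 22.65
tool_pos: [0.573, 0.011, 0.1673]
ee_rot: [0.69, 0.724, 0.001, 0.001]
ft_force: [0.8, 0.2, -1.2]
finger_gap: 0.0341
tool_pos: [0.5726, 0.011, 0.1664]
ft_force: [-0.3, -0.5, -2.5]
finger_gap: 0.0342
tool_pos: [0.5716, 0.0112, 0.165]
ft_force: [-0.6, 0.0, -2.6]
finger_gap: 0.0338
tool_pos: [0.5713, 0.0112, 0.1645]
ft_force: [0.3, 0.2, -1.8]
finger_gap: 0.0342
```

About 2.2 N again, so it is empty. It goes to the scrap bin, near spot (0.470, −0.366).

```bash
python3 -m handwheel '[{"tx":-0.1,"ty":-0.1,"tz":0.4,"rx":0,"ry":0,"rz":0,"gripper":255},{"tx":-0.4,"ty":-0.3,"tz":0.6,"rx":0,"ry":0,"rz":0,"gripper":255},{"tx":-0.5,"ty":-0.6,"tz":0.2,"rx":0,"ry":0,"rz":0,"gripper":255},{"tx":-0.5,"ty":-0.7,"tz":0,"rx":0,"ry":0,"rz":0,"gripper":255},{"tx":-0.4,"ty":-0.7,"tz":0,"rx":0,"ry":0,"rz":0,"gripper":255}]';python3 -m handwheel '[{"tx":-0.13,"ty":-0.8,"tz":0,"rx":0,"ry":0,"rz":0,"gripper":255},{"tx":0,"ty":-0.8,"tz":0,"rx":0,"ry":0,"rz":0,"gripper":255},{"tx":0,"ty":-0.8,"tz":0,"rx":0,"ry":0,"rz":-0.3,"gripper":255},{"tx":0,"ty":-0.8,"tz":0,"rx":0,"ry":0,"rz":-0.5,"gripper":255},{"tx":0,"ty":-0.8,"tz":0,"rx":0,"ry":0,"rz":-0.5,"gripper":255}]';python3 -m handwheel '[{"tx":0,"ty":-0.7,"tz":0,"rx":0,"ry":0,"rz":0,"gripper":255},{"tx":0,"ty":-0.35,"tz":0,"rx":0,"ry":0,"rz":0,"gripper":255},{"tx":0,"ty":-0.09,"tz":0,"rx":0,"ry":0,"rz":0,"gripper":255},{"tx":0,"ty":0,"tz":0,"rx":0,"ry":0,"rz":0,"gripper":255}]'
```

```text
t: 23.45
tool_pos: [0.4753, -0.1094, 0.2251]
ee_rot: [0.689, 0.724, -0.0, -0.0]
ft_force: [0.4, -0.4, -3.0]
finger_gap: 0.0338
t: 23.95
tool_pos: [0.4698, -0.3102, 0.2245]
ee_rot: [0.73, 0.683, -0.0, -0.001]
ft_force: [1.4, -0.1, -2.5]
finger_gap: 0.0339
t: 24.35
tool_pos: [0.4701, -0.3652, 0.2246]
ee_rot: [0.73, 0.684, 0.0, -0.001]
ft_force: [-0.6, 0.5, -2.1]
finger_gap: 0.0337
```

```bash
python3 -m handwheel '[{"tx":0,"ty":0,"tz":-0.4,"rx":0,"ry":0,"rz":0,"gripper":255},{"tx":0,"ty":0,"tz":-0.6,"rx":0,"ry":0,"rz":0,"gripper":255},{"tx":0,"ty":0,"tz":-0.5,"rx":0,"ry":0,"rz":0,"gripper":255},{"tx":0,"ty":0,"tz":-0.3,"rx":0,"ry":0,"rz":0,"gripper":255},{"tx":0,"ty":0,"tz":-0.15,"rx":0,"ry":0,"rz":0,"gripper":255}]';python3 -m handwheel '[{"tx":0,"ty":0,"tz":-0.08,"rx":0,"ry":0,"rz":0,"gripper":255},{"tx":0,"ty":0,"tz":0,"rx":0,"ry":0,"rz":0,"gripper":255},{"tx":0,"ty":0,"tz":0,"rx":0,"ry":0,"rz":0,"gripper":255}]'
```

```text
t: 24.85
tool_pos: [0.4696, -0.3628, 0.1261]
ee_rot: [0.729, 0.684, 0.0, -0.002]
ft_force: [0.2, -0.5, -1.2]
finger_gap: 0.0336
t: 25.15
tool_pos: [0.471, -0.3659, 0.1247]
ee_rot: [0.73, 0.684, 0.0, 0.001]
ft_force: [0.5, -0.1, -1.6]
finger_gap: 0.0337
```

```bash
python3 -m handwheel '[{"tx":0,"ty":0,"tz":-0.06,"rx":0,"ry":0,"rz":0,"gripper":255},{"tx":0,"ty":0,"tz":-0.05,"rx":0,"ry":0,"rz":0,"gripper":255},{"tx":0,"ty":0,"tz":0,"rx":0,"ry":0,"rz":0,"gripper":255}]';python3 -m handwheel '[{"tx":0,"ty":0,"tz":-0.04,"rx":0,"ry":0,"rz":0,"gripper":255},{"tx":0,"ty":0,"tz":0,"rx":0,"ry":0,"rz":0,"gripper":255}]'
```

```text
t: 25.45
tool_pos: [0.4703, -0.3658, 0.1182]
ee_rot: [0.73, 0.684, -0.0, -0.0]
ft_force: [0.4, -0.6, -2.0]
finger_gap: 0.034
t: 25.65
tool_pos: [0.4705, -0.3662, 0.1168]
ee_rot: [0.73, 0.684, -0.0, 0.0]
ft_force: [-1.3, 1.2, 1.8]
finger_gap: 0.034
```

```bash
python3 -m handwheel '[{"tx":0,"ty":0,"tz":0,"rx":0,"ry":0,"rz":0,"gripper":60},{"tx":0,"ty":0,"tz":0,"rx":0,"ry":0,"rz":0,"gripper":60},{"tx":0,"ty":0,"tz":0,"rx":0,"ry":0,"rz":0,"gripper":60},{"tx":0,"ty":0,"tz":0.2,"rx":0,"ry":0,"rz":0,"gripper":60},{"tx":0,"ty":0,"tz":0.6,"rx":0,"ry":0,"rz":0,"gripper":60}]';python3 -m handwheel '[{"tx":0,"ty":0,"tz":0.8,"rx":0,"ry":0,"rz":0,"gripper":60},{"tx":0,"ty":0.2,"tz":0.4,"rx":0,"ry":0,"rz":0,"gripper":0},{"tx":0.1,"ty":0.7,"tz":0,"rx":0,"ry":0,"rz":0.3,"gripper":0},{"tx":0.2,"ty":0.9,"tz":0,"rx":0,"ry":0,"rz":0.5,"gripper":0},{"tx":0.2,"ty":0.9,"tz":0,"rx":0,"ry":0,"rz":0.5,"gripper":0}]';python3 -m handwheel '[{"tx":0.2,"ty":0.9,"tz":0,"rx":0,"ry":0,"rz":0,"gripper":0},{"tx":0.2,"ty":0.9,"tz":0,"rx":0,"ry":0,"rz":0,"gripper":0},{"tx":0.2,"ty":0.9,"tz":0,"rx":0,"ry":0,"rz":0,"gripper":0},{"tx":0.2,"ty":0.9,"tz":0,"rx":0,"ry":0,"rz":0,"gripper":0},{"tx":0.2,"ty":0.9,"tz":0,"rx":0,"ry":0,"rz":0,"gripper":0}]'
```

```text
t: 26.15
tool_pos: [0.4689, -0.3643, 0.1546]
ee_rot: [0.73, 0.684, -0.0, -0.003]
ft_force: [-0.1, -0.1, 0.1]
finger_gap: 0.0652
t: 26.65
tool_pos: [0.4957, -0.23, 0.2174]
ee_rot: [0.69, 0.724, 0.0, 0.001]
ft_force: [0.7, -0.3, 0.1]
finger_gap: 0.0858
t: 27.15
tool_pos: [0.5457, -0.004, 0.2172]
ee_rot: [0.69, 0.724, 0.0, 0.0]
ft_force: [0.2, -0.2, 0.5]
finger_gap: 0.0855
```

```bash
python3 -m handwheel '[{"tx":0.1,"ty":0.8,"tz":0,"rx":0,"ry":0,"rz":0,"gripper":0},{"tx":0.05,"ty":0.8,"tz":0,"rx":0,"ry":0,"rz":0,"gripper":0},{"tx":0,"ty":0.5,"tz":0,"rx":0,"ry":0,"rz":0,"gripper":0},{"tx":0,"ty":0.19,"tz":0,"rx":0,"ry":0,"rz":0,"gripper":0},{"tx":0,"ty":0,"tz":0,"rx":0,"ry":0,"rz":0,"gripper":0}]';python3 - <<'E'
from h import *
o=snap("p3")
for n in o:
    P=pts(o[n]);X,Y,Z=P[...,0],P[...,1],P[...,2]
    m=(Z>.098)&(Z<.125)&(X>.4)&(X<.645)&(abs(Y)<.48)
    k,l,s,c=cv2.connectedComponentsWithStats(m.astype(np.uint8))
    for i in range(1,k):
        if s[i,4]>15:
            q=P[l==i];print(n,s[i],np.round(cv2.minEnclosingCircle(q[:,:2].astype(np.float32))[0],4),round(cv2.minEnclosingCircle(q[:,:2].astype(np.float32))[1],4),np.round(np.median(q,axis=0),4))
E
```

```text
t: 27.65
tool_pos: [0.5529, 0.1096, 0.2167]
ee_rot: [0.689, 0.725, 0.0, 0.0]
ft_force: [0.0, -0.3, 1.2]
finger_gap: 0.0855
scene [197 171  22  22 367] [0.5523 0.1091] 0.0288 [0.5527 0.108  0.1029]
scene [391 241  18  17 230] [ 0.5684 -0.3737] 0.0192 [ 0.5663 -0.3718  0.1139]
scene [376 281  18  17 245] [ 0.4688 -0.3668] 0.019 [ 0.4675 -0.3647  0.1145]
top [381 181  15  14 155] [ 0.5696 -0.3711] 0.0192 [ 0.5684 -0.3688  0.1142]
top [104 185  15  14 159] [0.5621 0.3878] 0.0191 [0.5614 0.3858 0.1181]
top [381 217  15  14 156] [ 0.4699 -0.3648] 0.0193 [ 0.4698 -0.3622  0.1136]
```

View pics/top_p3.png

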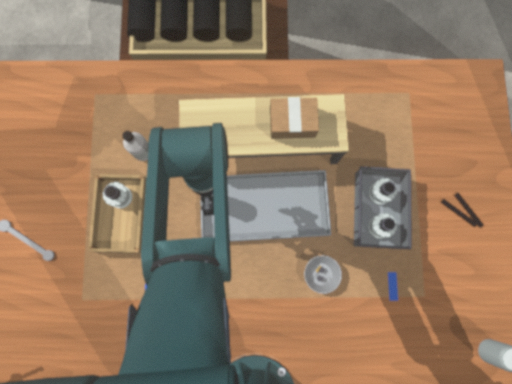

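```bash
python3 - <<'E'
from h import *
d=np.load("top_p3.npz");P=pts(d)
for (u,v) in [(152,135),(160,140),(155,200),(190,135),(220,135),(165,170),(130,136),(152,160)]: print(u,v,np.round(P[v,u],3))
E
```

```text
152 135 [0.569 0.165 0.605]
160 140 [0.562 0.153 0.598]
155 200 [0.454 0.146 0.653]
190 135 [0.569 0.103 0.602]
220 135 [0.567 0.054 0.609]
165 170 [0.514 0.146 0.587]
130 136 [0.7   0.326 0.17 ]
152 160 [0.522 0.159 0.625]
```

Both bin hubs and the crate hub stand upright, the arm is well clear of the bottle, and the gripper is centred over the canister.

```bash
python3 -m handwheel '[{"tx":0,"ty":0,"tz":-0.4,"rx":0,"ry":0,"rz":0,"gripper":0},{"tx":0,"ty":0,"tz":-0.6,"rx":0,"ry":0,"rz":0,"gripper":0},{"tx":0,"ty":0,"tz":-0.6,"rx":0,"ry":0,"rz":0,"gripper":0},{"tx":0,"ty":0,"tz":-0.4,"rx":0,"ry":0,"rz":0,"gripper":0},{"tx":0,"ty":0,"tz":-0.26,"rx":0,"ry":0,"rz":0,"gripper":0}]';python3 -m handwheel '[{"tx":0,"ty":0,"tz":0,"rx":0,"ry":0,"rz":0,"gripper":0},{"tx":0,"ty":0,"tz":0,"rx":0,"ry":0,"rz":0,"gripper":255},{"tx":0,"ty":0,"tz":0,"rx":0,"ry":0,"rz":0,"gripper":255},{"tx":0,"ty":0,"tz":0,"rx":0,"ry":0,"rz":0,"gripper":255},{"tx":0,"ty":0,"tz":0,"rx":0,"ry":0,"rz":0,"gripper":255}]'
```

```text
t: 28.25
tool_pos: [0.5522, 0.1069, 0.1017]
ee_rot: [0.69, 0.723, -0.001, -0.001]
ft_force: [0.3, -0.1, 0.2]
finger_gap: 0.085
t: 28.75
tool_pos: [0.5538, 0.1086, 0.1049]
ee_rot: [0.69, 0.724, 0.001, 0.001]
ft_force: [-1.8, -1.0, 5.4]
finger_gap: 0.054
```

```bash
python3 -m handwheel '[{"tx":0,"ty":0,"tz":0.1,"rx":0,"ry":0,"rz":0,"gripper":255},{"tx":0,"ty":0,"tz":0.2,"rx":0,"ry":0,"rz":0,"gripper":255},{"tx":0,"ty":0,"tz":0.3,"rx":0,"ry":0,"rz":0,"gripper":255},{"tx":0,"ty":0,"tz":0.3,"rx":0,"ry":0,"rz":0,"gripper":255},{"tx":0,"ty":0,"tz":0.1,"rx":0,"ry":0,"rz":0,"gripper":255}]';for i in 1 2 3; do python3 -m handwheel '[{"tx":0,"ty":0,"tz":0,"rx":0,"ry":0,"rz":0,"gripper":255}]' | egrep 'tool|force|gap'; done
```

```text
t: 29.25
tool_pos: [0.5538, 0.1088, 0.1551]
ee_rot: [0.69, 0.724, 0.001, 0.001]
ft_force: [0.6, 0.8, -5.5]
finger_gap: 0.0542
tool_pos: [0.5535, 0.1087, 0.1543]
ft_force: [0.4, -0.0, -6.2]
finger_gap: 0.0541
tool_pos: [0.5525, 0.1087, 0.153]
ft_force: [0.1, 0.5, -5.3]
finger_gap: 0.0546
tool_pos: [0.5522, 0.1086, 0.1525]
ft_force: [-0.6, -0.0, -5.6]
finger_gap: 0.054
```

About 5.6 N (0.57 kg), so the canister is filled and goes onto the shelf board, free left side (0.728, 0.085).

```bash
python3 -m handwheel '[{"tx":0,"ty":0,"tz":0.3,"rx":0,"ry":0,"rz":0,"gripper":255},{"tx":0,"ty":0,"tz":0.6,"rx":0,"ry":0,"rz":0,"gripper":255},{"tx":0,"ty":0,"tz":0.7,"rx":0,"ry":0,"rz":0,"gripper":255},{"tx":0,"ty":0,"tz":0.7,"rx":0,"ry":0,"rz":0,"gripper":255},{"tx":0,"ty":0,"tz":0.6,"rx":0,"ry":0,"rz":0,"gripper":255}]';python3 -m handwheel '[{"tx":0.1,"ty":0,"tz":0.1,"rx":0,"ry":0,"rz":0,"gripper":255},{"tx":0.4,"ty":-0.1,"tz":0,"rx":0,"ry":0,"rz":0,"gripper":255},{"tx":0.6,"ty":-0.1,"tz":0,"rx":0,"ry":0,"rz":0,"gripper":255},{"tx":0.6,"ty":-0.1,"tz":0,"rx":0,"ry":0,"rz":0,"gripper":255},{"tx":0.6,"ty":-0.1,"tz":0,"rx":0,"ry":0,"rz":0,"gripper":255}]';python3 -m handwheel '[{"tx":0.6,"ty":-0.07,"tz":0,"rx":0,"ry":0,"rz":0,"gripper":255},{"tx":0.4,"ty":0,"tz":0,"rx":0,"ry":0,"rz":0,"gripper":255},{"tx":0.2,"ty":0,"tz":0,"rx":0,"ry":0,"rz":0,"gripper":255},{"tx":0,"ty":0,"tz":0,"rx":0,"ry":0,"rz":0,"gripper":255}]'
```

```text
t: 30.05
tool_pos: [0.5527, 0.1086, 0.2992]
ee_rot: [0.69, 0.724, -0.0, -0.0]
ft_force: [1.0, -0.1, -4.9]
finger_gap: 0.054
t: 30.55
tool_pos: [0.6683, 0.0884, 0.3003]
ee_rot: [0.69, 0.724, -0.001, -0.001]
ft_force: [0.9, -0.1, -3.9]
finger_gap: 0.0539
t: 30.95
tool_pos: [0.7283, 0.085, 0.3004]
ee_rot: [0.69, 0.724, -0.001, -0.001]
ft_force: [-0.4, 0.9, -4.9]
finger_gap: 0.0542
```

```bash
python3 -m handwheel '[{"tx":0,"ty":0,"tz":-0.15,"rx":0,"ry":0,"rz":0,"gripper":255},{"tx":0,"ty":0,"tz":-0.2,"rx":0,"ry":0,"rz":0,"gripper":255},{"tx":0,"ty":0,"tz":-0.12,"rx":0,"ry":0,"rz":0,"gripper":255},{"tx":0,"ty":0,"tz":-0.05,"rx":0,"ry":0,"rz":0,"gripper":255},{"tx":0,"ty":0,"tz":0,"rx":0,"ry":0,"rz":0,"gripper":255}]';python3 -m handwheel '[{"tx":0,"ty":0,"tz":-0.06,"rx":0,"ry":0,"rz":0,"gripper":255},{"tx":0,"ty":0,"tz":-0.05,"rx":0,"ry":0,"rz":0,"gripper":255},{"tx":0,"ty":0,"tz":0,"rx":0,"ry":0,"rz":0,"gripper":255}]'
```

```text
t: 31.45
tool_pos: [0.7272, 0.0852, 0.2767]
ee_rot: [0.69, 0.724, -0.0, -0.0]
ft_force: [-0.7, 0.1, -5.0]
finger_gap: 0.054
t: 31.75
tool_pos: [0.7278, 0.0851, 0.2715]
ee_rot: [0.69, 0.724, -0.0, -0.0]
ft_force: [-0.1, 0.1, -5.3]
finger_gap: 0.054
```

```bash
python3 -m handwheel '[{"tx":0,"ty":0,"tz":-0.04,"rx":0,"ry":0,"rz":0,"gripper":255},{"tx":0,"ty":0,"tz":-0.03,"rx":0,"ry":0,"rz":0,"gripper":255},{"tx":0,"ty":0,"tz":0,"rx":0,"ry":0,"rz":0,"gripper":255}]';python3 -m handwheel '[{"tx":0,"ty":0,"tz":-0.03,"rx":0,"ry":0,"rz":0,"gripper":255},{"tx":0,"ty":0,"tz":0,"rx":0,"ry":0,"rz":0,"gripper":255}]'
```

```text
t: 32.05
tool_pos: [0.7278, 0.0851, 0.2679]
ee_rot: [0.69, 0.724, -0.0, -0.0]
ft_force: [0.5, -0.4, -4.8]
finger_gap: 0.0542
t: 32.25
tool_pos: [0.7278, 0.0852, 0.2666]
ee_rot: [0.69, 0.724, -0.0, -0.0]
ft_force: [-0.2, -0.2, -5.6]
finger_gap: 0.0542
```

```bash
python3 -m handwheel '[{"tx":0,"ty":0,"tz":-0.03,"rx":0,"ry":0,"rz":0,"gripper":255},{"tx":0,"ty":0,"tz":0,"rx":0,"ry":0,"rz":0,"gripper":255}]'
```

```text
t: 32.45
tool_pos: [0.728, 0.0852, 0.2661]
ee_rot: [0.69, 0.724, 0.0, 0.0]
ft_force: [-2.3, -0.1, -0.1]
finger_gap: 0.0538
```

The board now carries the canister, so I release, lift off and retreat.

```bash
python3 -m handwheel '[{"tx":0,"ty":0,"tz":0,"rx":0,"ry":0,"rz":0,"gripper":0},{"tx":0,"ty":0,"tz":0,"rx":0,"ry":0,"rz":0,"gripper":0},{"tx":0,"ty":0,"tz":0,"rx":0,"ry":0,"rz":0,"gripper":0},{"tx":0,"ty":0,"tz":0,"rx":0,"ry":0,"rz":0,"gripper":0},{"tx":0,"ty":0,"tz":0.2,"rx":0,"ry":0,"rz":0,"gripper":0}]';python3 -m handwheel '[{"tx":0,"ty":0,"tz":0.5,"rx":0,"ry":0,"rz":0,"gripper":0},{"tx":0,"ty":0,"tz":0.7,"rx":0,"ry":0,"rz":0,"gripper":0},{"tx":-0.3,"ty":0,"tz":0.3,"rx":0,"ry":0,"rz":0,"gripper":0},{"tx":-0.7,"ty":0,"tz":0,"rx":0,"ry":0,"rz":0,"gripper":0},{"tx":-0.7,"ty":0,"tz":0,"rx":0,"ry":0,"rz":0,"gripper":0}]';python3 -m handwheel '[{"tx":-0.7,"ty":0,"tz":0,"rx":0,"ry":0,"rz":0,"gripper":0},{"tx":-0.7,"ty":0,"tz":0,"rx":0,"ry":0,"rz":0,"gripper":0},{"tx":-0.6,"ty":0,"tz":0,"rx":0,"ry":0,"rz":0,"gripper":0},{"tx":-0.3,"ty":0,"tz":0,"rx":0,"ry":0,"rz":0,"gripper":0},{"tx":0,"ty":0,"tz":0,"rx":0,"ry":0,"rz":0,"gripper":0}]'; python3 - <<'E'
from h import *
o=snap("end")
for n in o:
    P=pts(o[n]);X,Y,Z=P[...,0],P[...,1],P[...,2]
    for lo,hi,xm,xM in((.098,.125,.4,.645),(.25,.28,.66,.8)):
      m=(Z>lo)&(Z<hi)&(X>xm)&(X<xM)&(abs(Y)<.48)
      k,l,s,c=cv2.connectedComponentsWithStats(m.astype(np.uint8))
      for i in range(1,k):
        if s[i,4]>15:
            q=P[l==i];print(n,s[i],np.round(cv2.minEnclosingCircle(q[:,:2].astype(np.float32))[0],4),round(cv2.minEnclosingCircle(q[:,:2].astype(np.float32))[1],4),np.round(np.median(q,axis=0),4))
    m=(Z>.2)&(Z<.24)&(X>.6)&(Y<0);print("carton",rect(P,m))
E
```

```text
t: 32.95
tool_pos: [0.7271, 0.0851, 0.274]
ee_rot: [0.69, 0.724, -0.001, -0.001]
ft_force: [-0.4, -0.3, -1.2]
finger_gap: 0.0855
t: 33.45
tool_pos: [0.6429, 0.0851, 0.3518]
ee_rot: [0.69, 0.724, 0.001, 0.001]
ft_force: [-0.1, 0.7, 0.2]
finger_gap: 0.0852
t: 33.95
tool_pos: [0.5267, 0.0853, 0.3513]
ee_rot: [0.69, 0.724, 0.0, 0.0]
ft_force: [0.1, -0.4, -0.1]
finger_gap: 0.0854
scene [391 241  18  17 233] [ 0.5687 -0.3735] 0.0189 [ 0.5663 -0.3715  0.1141]
scene [376 281  18  17 241] [ 0.4689 -0.3664] 0.0186 [ 0.4676 -0.3646  0.1143]
scene [229  81  25  25 500] [0.725  0.0868] 0.0287 [0.7227 0.0851 0.2638]
carton (array([ 0.7385, -0.1073]), array([0.0936, 0.1199]), 1.11, np.int64(2218))
top [381 181  15  14 152] [ 0.5699 -0.3715] 0.0191 [ 0.5682 -0.3688  0.114 ]
top [104 185  15  14 165] [0.5625 0.3879] 0.0193 [0.5608 0.3849 0.1181]
top [380 217  16  13 158] [ 0.4704 -0.3643] 0.0192 [ 0.4699 -0.3621  0.1142]
top [206 104  21  11 134] [0.7376 0.0907] 0.0252 [0.7415 0.0908 0.2641]
carton (array([ 0.7389, -0.1051]), array([0.0924, 0.12  ]), 1.23, np.int64(1746))
```

View pics/top_end.png

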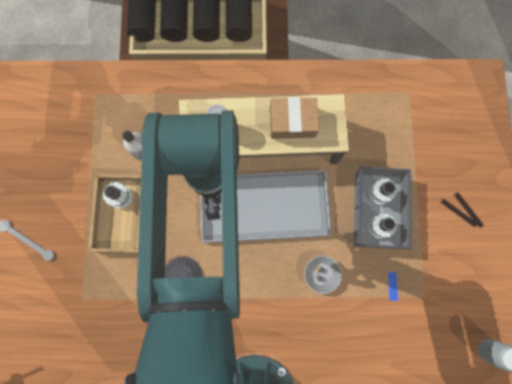

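View pics/scene_end.png

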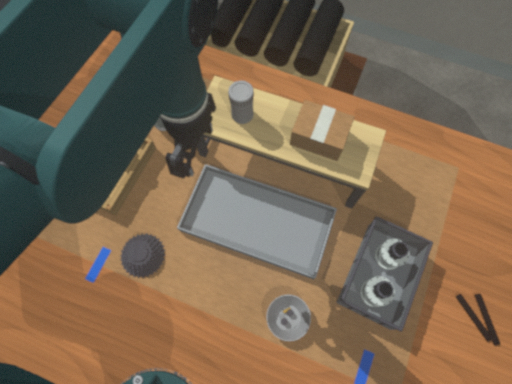

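The canister stands on the board at (241,100) in the scene view. Both shells are upright in the bin at (392,253) and (381,291). The complete hub is in the crate at (116,194) in the top view, and the tray is empty. The carton, dish, cassette and bottle look unmoved, and the gripper touches nothing.

```bash
python3 -c "
from workcell import *
print(job_done(), observe()['t'])"
```

```text
the job is handed in; nothing more can be done
the job is handed in; nothing more can be done
```

I drew the tray out about 140 mm, lifted and weighed each part in turn, and cleared the tray. The job was handed in at about 34 s of the 72 s allowed.

| Part (on the tray, seen from the robot) | Heft | Result | Placed |
|---|---|---|---|
| Right-hand hub | about 2.3 N (0.23 kg) | empty shell | scrap bin |
| Middle hub | about 5.5 N (0.56 kg) | complete | wooden crate |
| Left-hand hub | about 2.2 N (0.22 kg) | empty shell | scrap bin |
| Canister | about 5.6 N (0.57 kg) | filled | shelf board, left of the carton |

**Last checks:** The final pictures and depth readings show all four parts upright, with their tops at about the right heights, and the tray empty. The robot was touching nothing at hand-in. The carton's measured position had not changed. The dish, cassette and bottle were checked only by eye, and the arm partly hid the cassette and bottle in the last top view.

**Forces:** The wrist force stayed under about 12 N at every reading. No check failed. The two cameras differed by up to 3 mm in part positions, close to the stated 2 mm calibration.

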